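# Lay the carving blank down against the bench hook's stop

## Robot

A 6-joint arm with a two-finger parallel gripper is mounted at the origin on the work surface. World frame = base frame: x ahead of the robot, y to its left, z up, the work surface at z = 0. Lengths are in m, angles in rad, forces in N, time in s.
With the tool pointing down it reaches from about 0.3 to 0.775 m from the base axis. Payload 14.6 kg.
Tool frame: the origin (TCP) lies on the centre line of the jaws, within the pads' length; the fingertips stand 19 mm ahead of it and the grasp point (between the pads) is the TCP; y points along the fingers, x is the direction in which the jaws open and shut, and the axes are right-handed (so a half turn about y gives the same grasp; the last joint's range is limited). The gripper opens to 94 mm and grips with 3 to 60 N. Pads are 16 mm wide; open, the fingers measure 119 mm over their backs; the gripper's body (75 mm by 177 mm) begins 78 mm behind the grasp point.
Start: joints at [-1.407, 0.3, 1.521, -0, 1.321, -0.067], TCP at [0.126, -0.535, 0.224] pointing down, gripper open.
Joint ranges: [-3.03, 3.03], [-0.79, 2.21], [0.23, 2.52], [-1.04, 4.18], [0, 3.07], [-2.55, 2.55]. Speed limits (rad/s): [2.22, 2.22, 2.57, 3.14, 3.14, 3.14].

## Interface

Orientations are given as [roll, pitch, yaw] about the fixed x, y, z axes, in that order (R = Rz(yaw) Ry(pitch) Rx(roll)).
In Python, from station import get_obs, cams, workorder gives the robot as it stands.
- The arm moves only by the shell command python3 -m handwheel 'ROWS' [FORCE]. ROWS is JSON, a list of rows, each an object of numbers: "fingers": the opening, from -1 (shut) to 1 (fully open); "x", "y", "z": the shift along the tool's x, y, z in m; "spin": the turn about the tool's y in degrees. In form: [{"fingers": .., "x": .., "y": .., "z": .., "spin": ..}, ...]. A call has exactly 10 rows; each row is the pose to reach, as a shift and turn from the pose commanded when the call began, along the tool's axes at that moment; what a row does not reach only later rows make up. A row lasts 1/10 s, in which the tool goes at most 50 mm and 8.59 degrees, less where a joint would pass 70% of its speed; a pose out of reach is approached as far as the arm can. A call with a gripper value outside its range is refused whole. The fingers move at their own pace and stop on an object; FORCE is the grip in N (left out, the last holds). Time passes only in rows, so rows that repeat a pose let the fingers close, or fill a call up. It gives the time, the measured TCP pose, the force and the opening at its end, in the units of the state.
- get_obs(): the state, without advancing time (a new reading comes with each control period).
- cams.camera(name): name is "scene" or "top" or "wrist"; returns (picture, depth): 384x512x3 uint8, red, green, blue; 384x512 float32, m along the optical axis (not along the pixel's ray), 0 where there is no reading.
- cams.get_calibration(name): a dict with "fx", "fy", "cx", "cy" (pixels), "dist" ([k1, k2, p1, p2, k3] as OpenCV has them; the pictures are not rectified), "view" (4x4, takes a point from world to camera coordinates). Camera axes: x right, y down, z forward; pixel columns grow to the right and rows downward; lengths in m; the calibration is good to about 2 mm. A picture is of the moment at which its call begins: read the wrist's pose just before it. get_calibration takes no time and is no camera call; for the wrist camera it gives the pose at the moment of the call.
- workorder.hand_in(): hands the job in, once; it reports no verdict.
The state is a dict: "time_s": time; "qpos": joint angles; "joint_vel": joint speeds; "tau": joint torques, N m; "ee_pos": TCP position; "eef_rot": TCP orientation; "force": force on the tool from outside, world axes, zero at the start; "moment": the same for the moment, N m; "grip_width": finger opening in m.
Only numpy, scipy, OpenCV 4.12 (cv2) and the standard library are available. Lean on these libraries where they do the work, as an engineer would, in place of code of your own. Each camera call takes 0.05 s, during which the arm holds its last target. There are 200 camera calls.

## Task

A wooden carving blank, with a bird drawn on the face towards the robot, stands on end on the wooden bench hook. Tip it over away from the robot by pushing, so that it lies flat on the bench hook with the bird facing up, then push it gently along until its far end rests squarely against the wooden stop strip. Only push it, never grip or lift it, and leave the other things on the table alone.

Things in the scene. Friction and masses are not known exactly. Their poses are not given: they have to be found in the camera images.
- blank: Loose block of light wood standing on end, 130 mm tall (its z), 80 wide (y), 36 thick (x), 0.16-0.32 kg; dark outline of a bird on its -x face, towards the robot. Origin: centre of the end it stands on; laid as asked, this is the near end, 18 mm above the board, z points to the stop, -x up. Tips about its far lower edge when its top is pushed 30 mm (1-3 N), then falls by itself; slides at 1-4 N.
- board: Fixed bench hook: brown wooden base 280 mm (its x) x 260 (y) x 12 thick, a darker wooden stop strip along its far side. Origin: centre of the base's underside, at table height. x points away from the robot to the stop, within 0.4 rad of world x. Base top 12 mm above the table.
- stop (a point): Middle of the stop strip's near face, against which the blank must rest: at x = +100 mm, y = 0 of the bench hook, 27 mm above the table; axes as the bench hook's. The strip is 240 mm long (y), 30 mm thick, its top 42 mm above the table.
- offcut: Bystander: small plain block of light wood, 70 mm tall, 50 x 32 mm, standing loose on the table beside the bench hook. Origin: centre of its underside.
- mug: Bystander: white ceramic mug, 76 mm across, 85 mm tall, loose beside the bench hook. Origin: centre of its underside.
- mallet: Bystander: turned wooden carving mallet standing on its head, 72 mm across, 178 mm tall, loose beside the bench hook. Origin: centre of its underside.
- gouge: Bystander: carving gouge with dark wooden handle and steel blade, 200 mm long, 26 mm thick, lying on the table to the right of the bench hook. Origin: middle of its length, at table height; x along its length.
Mind the look-alikes: they are no part of the job. What is shaped like the blank but pink or turquoise is not meant.

How it is judged:
On the way:
1. the blank has been tipped over and lies on the board with the bird up (angle between blank's own x axis and vertical above 3.05 rad and z of blank in the frame of board between 0.026 and 0.034 m and y of blank in the frame of board between -0.095 and 0.095 m), for 0.2 s.
At the end, for the whole second after the job is handed in: The blank lies flat on the bench hook, bird up (within 0.09 rad), its far end within 4 mm of the stop's near face and square to it within 0.08 rad, its near end within 95 mm of the middle line of the board (so on the base), at rest; the bystanders are within 20 mm of where they stood (all of step 1 and x of blank in the frame of board above -0.034 m and angle between the z axis of blank and the x axis of board, either way round below 0.08 rad and linear speed of blank below 0.01 m/s and distance of each of offcut, mug, mallet, gouge from where it was at the start of the episode below 0.02 m); the robot touches nothing.
It fails at once if the blank is lifted off the board (height (world z) of blank above 0.057 m).
It fails at once if the blank is lifted or carried while upright (angle between blank's own z axis and vertical below 0.15 rad and height (world z) of blank above 0.027 m).
It fails at once if the blank is gripped or pushed roughly (more than 40 N) (contact force between the fingers and blank above 40 N).
It fails at once if a bystander is moved by more than 20 mm (distance of any of offcut, mug, mallet, gouge from where it was at the start of the episode above 0.02 m).
It also fails if it takes over 64 s, if anything falls off the work surface, if the arm or the gripper's body presses on something with over 40 N, if the wrist force passes 120 N, or if a joint passes its speed limit or range.

## Working session

There is one attempt and no reset: what is moved stays moved. The work goes in short steps, Python scripts to look and compute and a shell command to move; the robot and the scene stay as the last step left them, time stands still between calls to the robot, and variables do not carry over. Pictures are saved under pics/ and viewed, about 8 in all and at most 12, crops included, and the job is handed in when it is done.

```bash
mkdir -p pics; python3 - <<'E'
from station import get_obs,cams
import cv2,numpy as np
o=get_obs();print(o)
for n in("scene","top"):
    p,d=cams.camera(n);cv2.imwrite(f"pics/{n}1.png",p[:,:,::-1]);np.savez(f"pics/{n}1.npz",p=p,d=d)
    c=cams.get_calibration(n);print(n,c)
    import pickle;pickle.dump(c,open(f"pics/{n}.pkl","wb"))
E
```

```text
{'time_s': 0.0, 'qpos': array([-1.40657848e+00,  3.00499297e-01,  1.52163430e+00, -9.39475687e-06,
        1.32067164e+00, -6.65861658e-02]), 'joint_vel': array([ 0.00069021,  0.00124977, -0.00025093, -0.00094002, -0.00045104,
        0.00021255]), 'tau': array([ 9.45769862e-04, -5.31805694e+01, -3.52739239e+01,  7.08472123e-02,
        2.44538515e-02, -1.03886248e-04]), 'ee_pos': array([ 0.12577861, -0.53516234,  0.22384833]), 'eef_rot': array([-1.57072472e+00,  1.21050322e-03, -1.33998994e+00]), 'force': array([ 0.52843557,  0.78305797, -0.80750989]), 'moment': array([-0.08042414,  0.02066689, -0.04814828]), 'grip_width': 0.09435115273209954}
scene {'fx': 353.2773294356398, 'fy': 353.2773294356398, 'cx': 255.1003882033909, 'cy': 197.06249817612417, 'dist': array([-0.04841848,  0.        ,  0.        ,  0.        ,  0.        ]), 'view': array([[ 0.34996937,  0.93660947, -0.01685626, -0.22220189],
       [ 0.67678187, -0.26524267, -0.68674058, -0.33413564],
       [-0.64767874,  0.22893016, -0.72670712,  1.23299387],
       [ 0.        ,  0.        ,  0.        ,  1.        ]])}
top {'fx': 408.67612556384125, 'fy': 408.67612556384125, 'cx': 258.9007574422721, 'cy': 185.9373609570442, 'dist': array([-0.0991312,  0.       ,  0.       ,  0.       ,  0.       ]), 'view': array([[-1.57835662e-02, -9.99875427e-01,  9.41998696e-05,
         2.86796627e-02],
       [-9.90544720e-01,  1.56234352e-02, -1.36297707e-01,
         5.51805210e-01],
       [ 1.36279257e-01, -2.24457306e-03, -9.90667919e-01,
         1.08681823e+00],
       [ 0.00000000e+00,  0.00000000e+00,  0.00000000e+00,
         1.00000000e+00]])}
```

View pics/scene1.png

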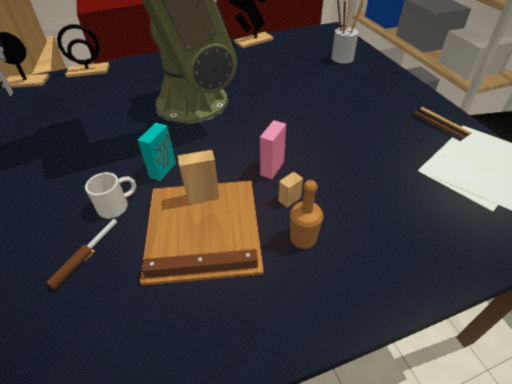

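View pics/top1.png

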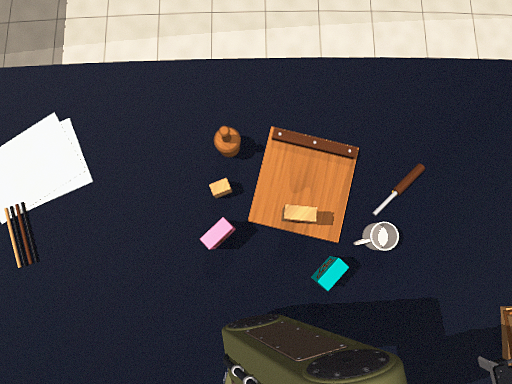

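The blank stands near (300,213) in the top view. The board corners there are about (272,127), (358,150), (340,242) and (248,220), and the strip is on the far side. Next I'll measure with depth and masks.

```bash
cat > h.py <<'E'
import numpy as np,cv2,pickle
def pts(n,f=None,p=None,d=None,c=None):
    "world point for every pixel, from depth"
    if f: z=np.load(f);p,d=z['p'],z['d']; c=pickle.load(open(f"pics/{n}.pkl","rb"))
    K=np.array([[c['fx'],0,c['cx']],[0,c['fy'],c['cy']],[0,0,1]])
    h,w=d.shape;u,v=np.meshgrid(np.arange(w),np.arange(h))
    r=cv2.undistortPoints(np.stack([u,v],-1).reshape(-1,1,2).astype(float),K,c['dist']).reshape(h,w,2)
    X=np.dstack([r,np.ones((h,w))])*d[...,None]
    V=c['view'];return (X-V[:3,3])@V[:3,:3],p
def rect(P):
    (c,s,a)=cv2.minAreaRect((P[:,:2]*1000).astype(np.float32))
    return np.round(c,1),np.round(s,1),round(a,2)
def region(P,m): return P[m]
def boardpose(W,p):
    hsv=cv2.cvtColor(p,cv2.COLOR_RGB2HSV)
    z=W[...,2];b=(W[...,0]>.2)&(W[...,0]<.75)&(abs(W[...,1])<.25)
    wood=(hsv[...,0]>3)&(hsv[...,0]<22)&(hsv[...,1]>100)&b
    return wood,z,hsv,b
E
python3 - <<'E'
from h import *
for n in("top","scene"):
    W,p=pts(n,f"pics/{n}1.npz");wood,z,hsv,b=boardpose(W,p)
    print(n)
    m=(b&(z>.004)&(z<.022)).astype(np.uint8)
    m=cv2.morphologyEx(m,cv2.MORPH_OPEN,np.ones((3,3)))
    for lo,hi,nm in((.006,.022,'base'),(.034,.048,'strip'),(.134,.150,'tall'),(.06,.08,'offc'),(.08,.13,'mid'),(.165,.2,'mallet')):
        m=(b&(z>lo)&(z<hi)).astype(np.uint8)
        k,l,s,_=cv2.connectedComponentsWithStats(m)
        for i in range(1,k):
            if s[i,4]>40:
                q=W[l==i];print(nm,s[i,:5],*rect(q),'z',np.round(np.median(q[:,2]),4), 'rgb',np.median(p[l==i],0))
E
```

```text
top
base [ 248  127  106  116 7201] [ 559.4 -106.4] [261.2 279.8] 75.2 z 0.0122 rgb [216. 130.  65.]
strip [271 128  85  31 934] [ 671.5 -135.9] [240.9  31.9] 75.77 z 0.0418 rgb [116.  64.  37.]
tall [283 204  34  17 474] [470.7 -79.8] [79.9 36. ] 83.33 z 0.1422 rgb [249. 200. 125.]
offc [209 177  21  18 231] [550.3 127. ] [32.8 50. ] 20.91 z 0.0699 rgb [250. 204. 125.]
offc [314 257  20  23  41] [ 329.  -144.9] [ 2.5 76.1] 46.72 z 0.0708 rgb [44. 84. 75.]
mid [214 127  26  26 403] [672.8 103.9] [66.4 67.9] 76.19 z 0.0952 rgb [179. 108.  53.]
mid [282 205  31  18  63] [456.9 -70.8] [84.5 30.4] 59.77 z 0.1079 rgb [114.  81.  51.]
mid [207 217  26  32 235] [423.9 128.6] [38.1 79.1] 44.93 z 0.1282 rgb [251. 189. 226.]
mid [315 257  34  33 348] [ 317.3 -159. ] [38.9 80.7] 46.73 z 0.1281 rgb [  0. 218. 210.]
mallet [220 126  10  11  85] [671.2 104.3] [22.7 26.3] 41.14 z 0.1759 rgb [201. 122.  58.]
mallet [235 314  41   8  56] [228.   34.5] [ 3.5 93.4] 9.61 z 0.1894 rgb [31.5 28.5 31. ]
scene
base [148 157  27  22 134] [ 333.9 -153.7] [33.1 88. ] 22.9 z 0.0145 rgb [  7. 114. 107.]
base [26
[... 1370 characters left out ...]
 12 203] [489.5 -83.2] [79.8  5.1] 83.17 z 0.0701 rgb [129.  99.  61.]
offc [291 220  30  15 144] [696.2  92.7] [63.  23.7] 62.83 z 0.0709 rgb [102.5  67.   35. ]
mid [261 121  25  35 573] [426.4 129.6] [37.5 83.3] 43.11 z 0.1179 rgb [166.  93. 109.]
mid [137 124  33  35 610] [ 321.4 -158.7] [38.7 84.1] 42.62 z 0.1105 rgb [  0. 113. 106.]
mid [181 164  36  22 557] [489.  -83.2] [80.1  6.7] 83.79 z 0.1057 rgb [129.  99.  61.]
mid [290 200  33  29 683] [679.4 100.9] [68.6 63.1] 62.59 z 0.0953 rgb [147.  99.  50.]
mallet [186  70  50  21 445] [222.8  32.9] [138.2  34.1] 87.41 z 0.1853 rgb [42. 41. 38.]
mallet [304 181  14  13 138] [678.8 103.2] [25.9 22.3] 71.59 z 0.1753 rgb [142.   94.5  51. ]
```

```bash
python3 -m handwheel '[{"fingers":-0.15,"x":-0.03,"y":0,"z":0.028,"spin":2},{"fingers":-0.15,"x":-0.06,"y":0,"z":0.056,"spin":4},{"fingers":-0.15,"x":-0.09,"y":0,"z":0.085,"spin":6},{"fingers":-0.15,"x":-0.12,"y":0,"z":0.113,"spin":8},{"fingers":-0.15,"x":-0.15,"y":0,"z":0.141,"spin":10},{"fingers":-0.15,"x":-0.18,"y":0,"z":0.169,"spin":12},{"fingers":-0.15,"x":-0.21,"y":0,"z":0.197,"spin":14},{"fingers":-0.15,"x":-0.24,"y":0,"z":0.225,"spin":16},{"fingers":-0.15,"x":-0.27,"y":0,"z":0.254,"spin":18},{"fingers":-0.15,"x":-0.3,"y":0,"z":0.282,"spin":19.85}]' 10; python3 -c "
from station import get_obs
print(get_obs())"
```

```text
time_s: 1.1
ee_pos: [0.3321, -0.1772, 0.2245]
eef_rot: [-1.571, -0.0, -1.688]
force: [0.9, -0.6, 0.2]
grip_width: 0.0399
{'time_s': 1.1, 'qpos': array([-5.87553033e-01, -1.00264034e-01,  1.96111155e+00,  1.74045664e-05,
        1.28061948e+00,  1.10051370e+00]), 'joint_vel': array([ 1.08708859, -0.01628299,  0.01447925,  0.00165659,  0.00152059,
        1.39563392]), 'tau': array([-8.95378768e+00, -3.00574958e+01, -3.37114727e+01,  2.89409270e-02,
        1.10822995e-01, -2.93311335e+00]), 'ee_pos': array([ 0.33213748, -0.17722978,  0.22445743]), 'eef_rot': array([-1.57067675e+00, -4.20742014e-05, -1.68807171e+00]), 'force': array([ 0.90317532, -0.63770262,  0.20139775]), 'moment': array([-0.00074045, -0.02661924, -0.04365907]), 'grip_width': 0.03987961167780636}
```

```bash
python3 -m handwheel '[{"fingers":-0.15,"x":-0.028,"y":0,"z":0.012,"spin":0},{"fingers":-0.15,"x":-0.057,"y":0,"z":0.024,"spin":0},{"fingers":-0.15,"x":-0.085,"y":0,"z":0.036,"spin":0},{"fingers":-0.15,"x":-0.113,"y":0,"z":0.048,"spin":0},{"fingers":-0.15,"x":-0.113,"y":0.02,"z":0.048,"spin":0},{"fingers":-0.15,"x":-0.113,"y":0.04,"z":0.048,"spin":0},{"fingers":-0.15,"x":-0.113,"y":0.06,"z":0.048,"spin":0},{"fingers":-0.15,"x":-0.113,"y":0.08,"z":0.048,"spin":0},{"fingers":-0.15,"x":-0.113,"y":0.09,"z":0.048,"spin":0},{"fingers":-0.15,"x":-0.113,"y":0.09,"z":0.048,"spin":0}]'; python3 - <<'E'
from station import cams
import cv2
p,d=cams.camera("wrist");cv2.imwrite("pics/w1.png",p[:,:,::-1])
E
```

```text
time_s: 2.1
ee_pos: [0.3919, -0.072, 0.1335]
eef_rot: [-1.573, 0.0, -1.686]
force: [0.3, -0.3, -0.2]
grip_width: 0.0398
```

View pics/w1.png

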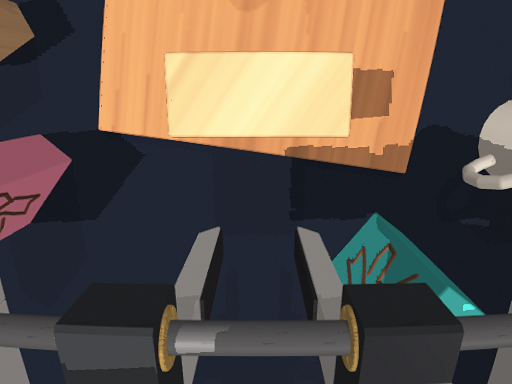

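The blank's top, (165–352, 52–136), is square to the jaws and centred ahead of them. Turquoise and pink are clear at the sides. I'll push now.

```bash
python3 -m handwheel '[{"fingers":-0.15,"x":0,"y":0,"z":0.015,"spin":0},{"fingers":-0.15,"x":0,"y":0,"z":0.03,"spin":0},{"fingers":-0.15,"x":0,"y":0,"z":0.04,"spin":0},{"fingers":-0.15,"x":0,"y":0,"z":0.044,"spin":0},{"fingers":-0.15,"x":0,"y":0,"z":0.048,"spin":0},{"fingers":-0.15,"x":0,"y":0,"z":0.052,"spin":0},{"fingers":-0.15,"x":0,"y":0,"z":0.056,"spin":0},{"fingers":-0.15,"x":0,"y":0,"z":0.06,"spin":0},{"fingers":-0.15,"x":0,"y":0,"z":0.064,"spin":0},{"fingers":-0.15,"x":0,"y":0,"z":0.068,"spin":0}]'; python3 - <<'E'
from h import *
from station import cams
p,d=cams.camera("scene");W,p=pts("scene",p=p,d=d,c=cams.get_calibration("scene"))
cv2.imwrite("pics/s2.png",cv2.resize(p[100:300,100:360,::-1],None,fx=2,fy=2))
E
```

```text
time_s: 3.15
ee_pos: [0.4603, -0.08, 0.1345]
eef_rot: [-1.571, -0.0, -1.686]
force: [0.1, 0.3, 0.1]
grip_width: 0.0398
```

View pics/s2.png

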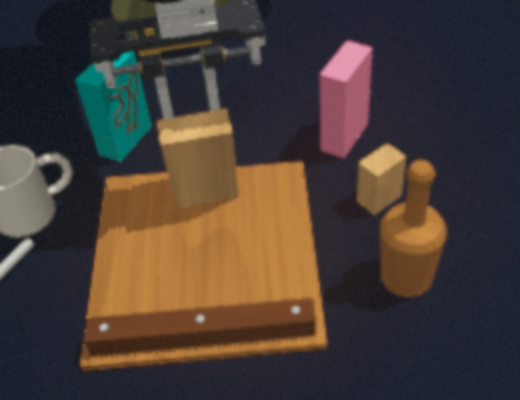

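The blank, about (197,160) in this crop, is leaning away from the fingers and hasn't slid. I'll push on.

```bash
python3 -m handwheel '[{"fingers":-0.15,"x":0,"y":0,"z":0.004,"spin":0},{"fingers":-0.15,"x":0,"y":0,"z":0.008,"spin":0},{"fingers":-0.15,"x":0,"y":0,"z":0.012,"spin":0},{"fingers":-0.15,"x":0,"y":0,"z":0.016,"spin":0},{"fingers":-0.15,"x":0,"y":0,"z":0.02,"spin":0},{"fingers":-0.15,"x":0,"y":0,"z":0.024,"spin":0},{"fingers":-0.15,"x":0,"y":0,"z":0.028,"spin":0},{"fingers":-0.15,"x":0,"y":0,"z":0.028,"spin":0},{"fingers":-0.15,"x":0,"y":0,"z":0.028,"spin":0},{"fingers":-0.15,"x":0,"y":0,"z":0.028,"spin":0}]'; cat > m.py <<'E'
from h import *
from station import cams,get_obs
import sys
B=np.array([.561,-.107]);ya=-.255;X=np.array([np.cos(ya),np.sin(ya)]);Y=np.array([-X[1],X[0]])
for n in sys.argv[1].split(','):
    p,d=cams.camera(n);W,p=pts(n,p=p,d=d,c=cams.get_calibration(n));cv2.imwrite(f"pics/{n}_{sys.argv[2]}.png",p[:,:,::-1])
    z=W[...,2];q=W[...,:2]-B;xb,yb=q@X,q@Y
    m=((z>.041)&(z<.055)&(abs(yb)<.128)&(xb>-.16)&(xb<.0975)).astype(np.uint8)
    m=cv2.morphologyEx(m,cv2.MORPH_OPEN,np.ones((3,3)))
    k,l,s,_=cv2.connectedComponentsWithStats(m)
    for i in range(1,k):
        if s[i,4]>60:
            P=np.stack([xb[l==i],yb[l==i]],1)
            print(n,'board frame: n',s[i,4],*rect(P),'x',np.round(np.percentile(P[:,0],[1,99])*1000,1),'zmed',np.round(np.median(z[l==i]),4))
    sm=(z>.036)&(z<.048)&(abs(yb)<.125)&(xb>.09)&(xb<.14)
    P=np.stack([xb[sm],yb[sm]],1);print(n,'strip',len(P),*rect(P))
E
python3 m.py top,scene 3
```

```text
time_s: 4.2
ee_pos: [0.4877, -0.0832, 0.1344]
eef_rot: [-1.571, 0.0, -1.686]
force: [0.4, 0.7, -0.8]
grip_width: 0.04
top board frame: n 289 [38.5 21.8] [32.9 80.4] 7.93 x [23.9 57.5] zmed 0.0483
top strip 928 [114.1  -0.4] [ 32.6 241.1] 0.4
scene board frame: n 1499 [-8.  14.3] [132.4  80.1] 7.74 x [-73.   57.2] zmed 0.0475
scene strip 1545 [116.9  -0.7] [ 32.5 241.2] 0.13
```

It has fallen flat: top at 48 mm, yawed 7.8° relative to the board, far end 43 mm short of the stop. I'll back off, square the tool to the board, and lower behind the near end.

```bash
python3 -m handwheel '[{"fingers":0.06,"x":-0.003,"y":0,"z":-0.012,"spin":3},{"fingers":0.06,"x":-0.006,"y":0,"z":-0.022,"spin":6},{"fingers":0.06,"x":-0.009,"y":0,"z":-0.03,"spin":8},{"fingers":0.06,"x":-0.009,"y":0.015,"z":-0.03,"spin":8},{"fingers":0.06,"x":-0.009,"y":0.03,"z":-0.03,"spin":8},{"fingers":0.06,"x":-0.009,"y":0.045,"z":-0.03,"spin":8},{"fingers":0.06,"x":-0.009,"y":0.06,"z":-0.03,"spin":8},{"fingers":0.06,"x":-0.009,"y":0.075,"z":-0.03,"spin":8},{"fingers":0.06,"x":-0.009,"y":0.09,"z":-0.03,"spin":8},{"fingers":0.06,"x":-0.009,"y":0.09,"z":-0.03,"spin":8}]'; python3 m.py wrist,scene 4
```

```text
time_s: 5.3
ee_pos: [0.4581, -0.0706, 0.0431]
eef_rot: [-1.574, -0.0, -1.826]
force: [0.2, 0.0, -0.2]
grip_width: 0.05
wrist board frame: n 35394 [-29.3  12.1] [91.5 80.6] 8.05 x [-74.8   8.9] zmed 0.0493
wrist board frame: n 394 [-105.4   37.6] [21.5  9.4] 34.51 x [-115.6  -98.7] zmed 0.0481
wrist board frame: n 373 [-105.5  -16.7] [ 9.1 21.4] 55.2 x [-115.9  -98.8] zmed 0.0485
wrist strip 0 [0. 0.] [0. 0.] 0.0
scene board frame: n 1497 [-9.7 14.2] [133.8  80.1] 7.73 x [-72.8  57.7] zmed 0.0476
scene strip 1540 [117.2  -0.4] [ 32.7 241. ] 0.37
```

View pics/wrist_4.png

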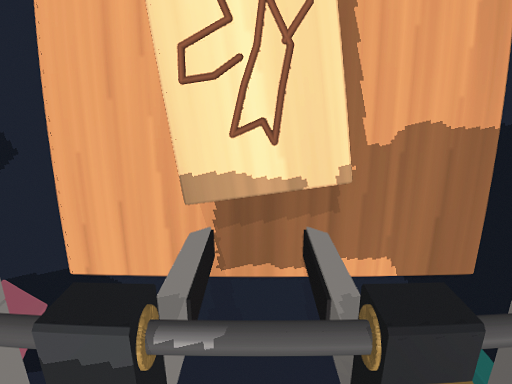

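The bird is up. The near end spans (187,203)–(350,182), just ahead of both fingertips at (208,232) and (310,232). I'll push gently.

```bash
python3 -m handwheel '[{"fingers":0.06,"x":0,"y":0,"z":0.01,"spin":0},{"fingers":0.06,"x":0,"y":0,"z":0.018,"spin":0},{"fingers":0.06,"x":0,"y":0,"z":0.022,"spin":0},{"fingers":0.06,"x":0,"y":0,"z":0.026,"spin":0},{"fingers":0.06,"x":0,"y":0,"z":0.03,"spin":0},{"fingers":0.06,"x":0,"y":0,"z":0.034,"spin":0},{"fingers":0.06,"x":0,"y":0,"z":0.038,"spin":0},{"fingers":0.06,"x":0,"y":0,"z":0.042,"spin":0},{"fingers":0.06,"x":0,"y":0,"z":0.046,"spin":0},{"fingers":0.06,"x":0,"y":0,"z":0.05,"spin":0}]'; python3 m.py scene 5
```

```text
time_s: 6.4
ee_pos: [0.5077, -0.0836, 0.0444]
eef_rot: [-1.571, -0.0, -1.826]
force: [-2.7, 0.9, 2.8]
grip_width: 0.0496
scene board frame: n 1627 [14.3  5.2] [ 80.9 136.6] 89.78 x [-47.4  81.5] zmed 0.0477
scene strip 1536 [116.6  -0.4] [ 31.8 241.1] 0.1
```

```bash
python3 -m handwheel '[{"fingers":0.06,"x":0,"y":0,"z":0.003,"spin":0},{"fingers":0.06,"x":0,"y":0,"z":0.006,"spin":0},{"fingers":0.06,"x":0,"y":0,"z":0.009,"spin":0},{"fingers":0.06,"x":0,"y":0,"z":0.012,"spin":0},{"fingers":0.06,"x":0,"y":0,"z":0.014,"spin":0},{"fingers":0.06,"x":0,"y":0,"z":0.015,"spin":0},{"fingers":0.06,"x":0,"y":0,"z":0.016,"spin":0},{"fingers":0.06,"x":0,"y":0,"z":0.017,"spin":0},{"fingers":0.06,"x":0,"y":0,"z":0.018,"spin":0},{"fingers":0.06,"x":0,"y":0,"z":0.018,"spin":0}]'; python3 m.py scene 6
```

```text
time_s: 7.45
ee_pos: [0.525, -0.088, 0.0445]
eef_rot: [-1.57, -0.0, -1.826]
force: [0.5, 0.1, 0.4]
grip_width: 0.0498
scene board frame: n 1602 [32.6  5.5] [129.9  80.4] 0.28 x [-29.5  95.8] zmed 0.048
scene strip 1671 [111.6  -0.6] [241.2  42.9] 89.92
```

```bash
python3 -m handwheel '[{"fingers":0.06,"x":0,"y":0,"z":0.0003,"spin":0},{"fingers":0.06,"x":0,"y":0,"z":0.0006,"spin":0},{"fingers":0.06,"x":0,"y":0,"z":0.0009,"spin":0},{"fingers":0.06,"x":0,"y":0,"z":0.0012,"spin":0},{"fingers":0.06,"x":0,"y":0,"z":0.0015,"spin":0},{"fingers":0.06,"x":0,"y":0,"z":0.0018,"spin":0},{"fingers":0.06,"x":0,"y":0,"z":0.0021,"spin":0},{"fingers":0.06,"x":0,"y":0,"z":0.0024,"spin":0},{"fingers":0.06,"x":0,"y":0,"z":0.0027,"spin":0},{"fingers":0.06,"x":0,"y":0,"z":0.003,"spin":0}]'
```

```text
time_s: 8.5
ee_pos: [0.5272, -0.0886, 0.0444]
eef_rot: [-1.572, -0.0, -1.826]
force: [-10.0, 2.0, 7.5]
grip_width: 0.0498
```

Resistance has risen to about 10 N, well above the sliding force, so the stop is reached. I'll back off, lift and check.

```bash
python3 -m handwheel '[{"fingers":0.06,"x":0,"y":0,"z":-0.003,"spin":0},{"fingers":0.06,"x":0,"y":0,"z":-0.01,"spin":0},{"fingers":0.06,"x":0,"y":0,"z":-0.025,"spin":0},{"fingers":0.06,"x":0,"y":0,"z":-0.04,"spin":0},{"fingers":0.06,"x":0,"y":-0.03,"z":-0.05,"spin":0},{"fingers":0.06,"x":0,"y":-0.06,"z":-0.06,"spin":0},{"fingers":0.06,"x":0,"y":-0.09,"z":-0.07,"spin":0},{"fingers":0.06,"x":0,"y":-0.12,"z":-0.08,"spin":0},{"fingers":0.06,"x":0,"y":-0.15,"z":-0.09,"spin":0},{"fingers":0.06,"x":0,"y":-0.15,"z":-0.09,"spin":0}]'; python3 m.py scene,top,wrist 7
python3 -c "
import cv2
a=cv2.imread('pics/scene_7.png')[130:310,40:340];cv2.imwrite('pics/s7.png',cv2.resize(a,None,fx=2.6,fy=2.6,interpolation=cv2.INTER_CUBIC))"
```

```text
time_s: 9.5
ee_pos: [0.4412, -0.0661, 0.1979]
eef_rot: [-1.564, 0.0, -1.826]
force: [-0.2, -0.7, -0.4]
grip_width: 0.0497
scene board frame: n 1539 [34.9  5.5] [124.6  80.2] 0.05 x [-25.6  95.7] zmed 0.048
scene strip 1658 [112.3  -0.5] [ 43.  241.2] 0.3
top board frame: n 1318 [34.4  6.1] [ 80.7 126.2] 89.79 x [-28.  96.] zmed 0.0481
top strip 957 [110.2  -0.3] [ 40.1 241.5] 0.04
wrist board frame: n 7063 [0.5 6.2] [59.4 80.6] 0.04 x [-28.6  29.3] zmed 0.0471
wrist strip 0 [0. 0.] [0. 0.] 0.0
```

View pics/s7.png

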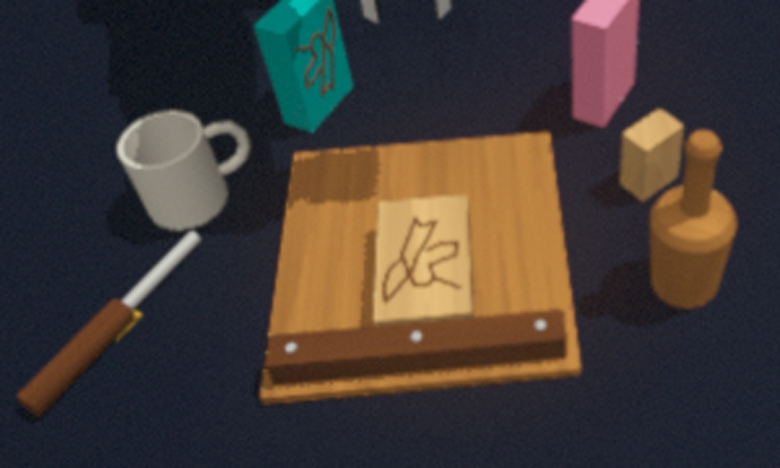

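View pics/wrist_7.png

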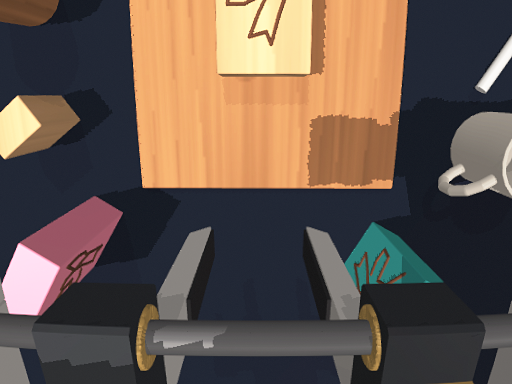

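The scene crop shows the blank at (423,258), bird up, its far end on the strip at (420,320) with no gap. In the wrist view, its near end (row 74) runs parallel to the board edge (row 188). All bystanders stand where they were, and the arm is clear. I'll hand in.

```bash
python3 -c "
from station import workorder;print(workorder.hand_in())"
```

```text
the job is handed in; nothing more can be done
None
```

The job is handed in. The blank lies flat on the bench hook, bird up, with its far end against the stop strip. I tipped it with the half-open fingertips near its top. Then I squared the tool to the board and pushed the near end with both fingers until the force rose to about 10 N, which I took as the stop.

Last checks, with the arm backed off and clear:
- **Flat:** the top of the blank is 47–48 mm above the table, as expected for a block lying flat.
- **Square:** it is within about 0.3° of the board in all three views, and its near end is about 6 mm off the board's middle line.
- **Against the stop:** no gap is visible. The near end measures x = -26 to -29 mm where -30 mm is ideal, a 1–4 mm difference I put down to camera calibration and point trimming.
- **Bystanders:** the offcut, mug, mallet and gouge look unmoved in the pictures, but I did not re-measure them.

No check failed. The one disagreement was that the three views differed by about 3 mm on the near end.

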